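# Open the chart binder at its third leaf

### The arm

A 6-joint arm with a two-finger parallel gripper is mounted at the origin on a cart in front of the work surface, level with it; the furniture and walls round the work are solid. World frame = base frame: x ahead of the robot, y to its left, z up, the work surface at z = 0. Lengths are in mm, angles in rad, forces in N, time in s.
With the tool pointing down it reaches from about 275 to 825 mm from the base axis. Payload 5.2 kg.
Tool frame: the origin (TCP) lies at the very end of the fingers, on their centre line; the grasp point (between the pads) lies 19 mm behind it; z points along the fingers, y is the line along which they close (so a half turn about z gives the same grasp; the last joint's range is limited). The gripper opens to 93 mm and grips with 3 to 60 N. Pads are 15 mm wide; open, the fingers measure 128 mm over their backs; the gripper's body (75 mm by 188 mm) begins 65 mm behind the grasp point.
Start: joints at [0.945, 0.259, 1.535, -0, 1.348, -0.203], TCP at [225.653, 501.583, 218.653] pointing down, gripper open.
Joint ranges: [-3.14, 3.14], [-0.91, 2.08], [0.19, 2.58], [-1.22, 4.36], [0.22, 2.71], [-3.12, 3.12]. Speed limits (rad/s): [2.57, 2.57, 3.14, 3.14, 3.14, 3.14].

### API

Orientations are given as a unit quaternion [x, y, z, w].
In Python, from rig import arm gives the robot as it stands. Calls block until the motion is done:
- arm.move_to(position, orientation): joint-space move of the TCP to a pose.
- arm.move_linear(position, max_speed=150, rotation=None): straight line of the TCP; rotation=None keeps the orientation; max_speed is the mean speed in mm/s.
- arm.goto_joints(angles): joint-space move.
- arm.gripper_to(opening): finger opening in mm; the grip force is fixed at half the most; returns when the fingers have stopped.
- arm.pause(seconds).
- arm.solve_ik(position, orientation): joint angles nearest the present ones, or None.
- arm.snapshot(name): name is "scene" or "top"; returns (picture, depth): 400x640x3 uint8, red, green, blue; 400x640 float32, mm along the optical axis (not along the pixel's ray), 0 where there is no reading.
- arm.calibration(name): a dict with "mtx" (3x3 intrinsics, pixels), "dist" ([k1, k2, p1, p2, k3] as OpenCV has them; the pictures are not rectified), "xyz" and "orientation" of the camera in the world. Camera axes: x right, y up, looking along -z (the intrinsics and any distortion apply to the point x, -y, -z); pixel columns grow to the right and rows downward; lengths in mm; the calibration is good to about 2 mm. A picture is of the moment at which its call begins. calibration takes no time and is no camera call.
A pose or a line that the arm cannot do raises arm.IKError and nothing moves.
- arm.finish_job(): hands the job in; it is judged then, once.
Readings, each from a call of its own:
- arm.get_time(): time.
- arm.get_q(): joint angles.
- arm.get_qd(): joint speeds.
- arm.get_effort(): joint torques, N m.
- arm.get_tcp_pos(): TCP position.
- arm.get_eef_rot(): TCP orientation.
- arm.get_force(): force on the tool from outside, world axes, zero at the start.
- arm.get_wrist_torque(): the same for the moment, N m.
- arm.get_finger_gap(): finger opening in mm.
- arm.get_grip_force(): force on a finger pad.
Only numpy, scipy, OpenCV 4.12 (cv2) and the standard library are available. Lean on these libraries where they do the work, as an engineer would, in place of code of your own. Each camera call takes 0.05 s, during which the arm holds its last target. There are 200 camera calls.

### The job

The ring binder lies open with three stiff tabbed chart leaves on its right-hand half, and a colleague wants to read the third chart, the one whose tab is nearest the robot. Turn the first two leaves over the rings like pages, gently, with light pushes of the fingertips, until both lie flat on the left-hand half and the third still lies flat on the right. Do not lift the binder or shove it about, and leave the other things on the table where they are.

Things in the scene. Friction and masses are not known exactly. Their poses are not given: they have to be found in the camera images.
- binder: (all sizes in mm) open A5 ring binder, loose, 1.1 to 1.7 kg, 336 wide (y), 232 long (x), covers 3 thick. Origin: middle of its spine's underside; at yaw 0 x runs along the spine away from the robot, y to the left half, z up. A page block on each half reaches 159 from the spine, top 31 above the table. 3 steel rings at x -70, 0, 70: centre line 36 above the table, outer radius 28, tops at 64
- leaf_1 (a joint): first (top) leaf's angle about the ring centre line: 0 flat on the right half (binder -y), pi/2 upright, pi flat on the left. White rigid plate 2.4 thick, 210 along the spine, reaching from 19 to 159 from the ring centre line; 0.09 kg; its mid-plane is 39 above the table at 0. Turns freely, lightly damped: let go past upright it sinks left in 1 to 2 s, before upright it falls back
- leaf_2 (a joint): second leaf: same plate and angle, mid-plane 36 above the table at 0, just under the first leaf. Lifting a leaf lifts those lying on it
- leaf_3 (a joint): third leaf: same plate and angle, mid-plane 33 above the table at 0, under the second leaf; it stays at 0
- leaf_1_tab (a point): mid-point of the end of the first leaf's index tab: a tongue of the plate 62 wide along the spine, standing 17 out from the leaf's outer edge, end 176 from the ring centre line, at binder x +70 (far end). The other leaves have no tab there: below it are 34 of free height, down to the cover board, which ends 8 short of the tab's end, and the table
- leaf_2_tab (a point): the same point of the second leaf's tab, at binder x 0 (middle), 36 above the table; no other tab there
- leaf_3_tab (a point): the same point of the third leaf's tab, at binder x -70 (near end), 33 above the table
- stapler: red and black stapler, 36x150x52 mm, to the right; bystander, origin under its centre
- label_roll: roll of cream labels, 68 mm across, 40 mm high; bystander, origin under its centre
- date_stamp: self-inking stamp with a white cap, 50x82x103 mm, left of the binder; bystander, origin under its centre

How it is judged (in metres and radians):
At the end, for the whole second after the job is handed in: the first and second leaves lie flat on the left half (each turned past 3.0 rad of 3.14), the third lies flat on the right (under 0.1 rad), the binder is flat on the table and at rest (value of joint each of leaf_1, leaf_2 above 3 rad and value of joint leaf_3 below 0.1 rad and angular speed of binder below 0.05 rad/s and angle between binder's own z axis and vertical below 0.03 rad); the robot touches nothing.
It fails at once if the binder is lifted (its underside 12 mm up, or tipped by more than 7 degrees) (height (world z) of binder above 0.012 m or angle between binder's own z axis and vertical above 0.12 rad).
It fails at once if the binder is shoved more than 40 mm from its place (distance of binder from where it was at the start of the episode above 0.04 m).
It fails at once if a leaf is gripped or forced: the fingers bear on the binder and its leaves with more than 12 N in all (contact force between the fingers and binder above 12 N).
It fails at once if a bystander is moved more than 25 mm (distance of any of stapler, label_roll, date_stamp from where it was at the start of the episode above 0.025 m).
It also fails if it takes over 58 s, if anything falls off the work surface, if the arm or the gripper's body presses on something with over 40 N, if the wrist force passes 120 N, or if a joint passes its speed limit or range.

## Working session

There is one attempt and no reset: what is moved stays moved. The work goes in short steps, each a Python script; the robot and the scene stay as the last script left them, time stands still between calls to the robot, and variables do not carry over. Pictures are saved under pics/ and viewed, at most 10 in all, crops included, and the job is handed in when it is done.

```bash
ls; mkdir -p pics; cat > h.py <<'E'
import numpy as np, cv2
from scipy.spatial.transform import Rotation as R
from rig import arm
def snap(n,f):
    p,d=arm.snapshot(n); cv2.imwrite(f'pics/{f}.png',p[:,:,::-1]); np.save(f'pics/{f}.npy',d); return p,d
def world(n,d):
    c=arm.calibration(n); h,w=d.shape
    uv=np.stack(np.meshgrid(np.arange(w),np.arange(h)),-1).reshape(-1,1,2).astype(float)
    q=cv2.undistortPoints(uv,np.array(c['mtx']),np.array(c['dist'])).reshape(h,w,2)
    P=np.dstack([q[...,0]*d,-q[...,1]*d,-d])
    W=P@R.from_quat(c['orientation']).as_matrix().T+np.array(c['xyz'])
    W[d==0]=np.nan; return W
E
python3 - <<'E'
from h import *
print(arm.get_time())
for n in('top','scene'):
    p,d=snap(n,n+'0'); W=world(n,d); np.save(f'pics/{n}0W.npy',W)
    print(n,arm.calibration(n)['xyz'],np.nanmin(W.reshape(-1,3),0),np.nanmax(W.reshape(-1,3),0))
E
```

```text
pics
0.0
top [ 405.2838472   -81.69849609 1469.42763371] [ -382.42270172 -1657.89382981  -767.17257288] [1508.38879095 1396.04269994  673.16237058]
scene [ -36.69206999 -965.59913288  948.45018425] [-560.94844668 -903.45655156 -770.95764368] [3770.90167027 2645.60214312  642.18421246]
```

View pics/top0.png

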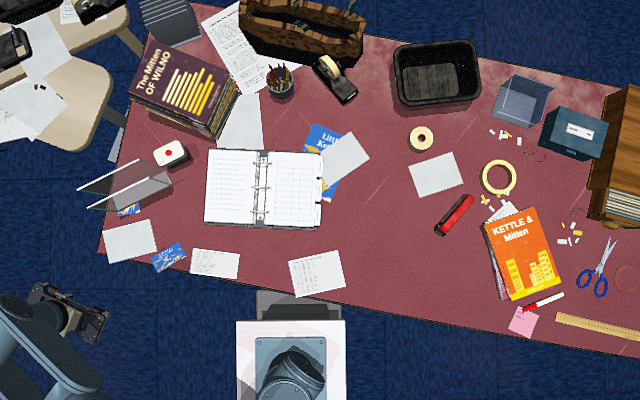

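View pics/scene0.png

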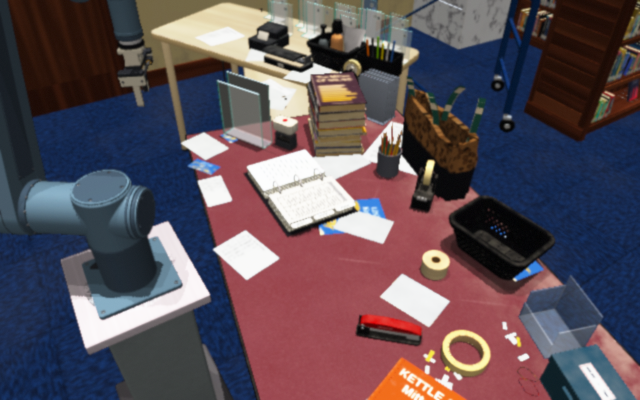

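The top view shows the binder at columns 205–325, rows 148–230, with its spine near column 262. The date stamp is at (170,152), the label roll at (421,138) and the stapler at (455,215). Next I'll measure the binder.

```bash
python3 - <<'E'
from h import *
W=np.load('pics/top0W.npy'); p=cv2.imread('pics/top0.png')
m=np.zeros(W.shape[:2],bool); m[140:240,195:335]=1
z=W[...,2]
s=m&(z>22)&(z<75)
n,l,st,c=cv2.connectedComponentsWithStats(s.astype(np.uint8)); k=1+np.argmax(st[1:,4]); print(st[1:,:],flush=True)
s=l==k
print('rect>22',cv2.minAreaRect(W[s][:,:2].astype(np.float32)))
r=s&(z>50); q=W[r]; print('rings',len(q),q.mean(0),q[:,:2].min(0),q[:,:2].max(0))
l_=cv2.fitLine(q[:,:2].astype(np.float32),cv2.DIST_L2,0,.01,.01).ravel(); print(l_)
for u,v in((230,190),(300,190),(300,165),(300,215),(323,165),(323,190),(323,215),(350,215)): print(u,v,W[v,u].round(1))
cv2.imwrite('pics/crop.png',cv2.resize(p[140:240,195:335],None,fx=5,fy=5,interpolation=cv2.INTER_CUBIC))
E
```

```text
[[ 214  140    1    1    1]
 [ 204  150  120   77 7481]]
rect>22 ((537.5722045898438, 72.71965026855469), (336.9124755859375, 210.655029296875), 86.35597229003906)
rings 79 [542.49312029  71.85150793  58.6722407 ] [452.26543418 -83.77026983] [632.66636106 105.91024613]
[ 9.8452288e-01 -1.7525603e-01  5.4249310e+02  7.1851509e+01]
230 190 [529.7 168.7  38.4]
300 190 [526.8 -33.5  39.9]
300 165 [599.4 -34.2  38.5]
300 215 [455.  -32.8  40.1]
323 165 [ 6.038e+02 -1.012e+02 -4.000e-01]
323 190 [ 529.6 -100.2   -3. ]
323 215 [455.5 -99.1  -0.9]
350 215 [ 4.544e+02 -1.785e+02  4.000e-01]
```

View pics/crop.png

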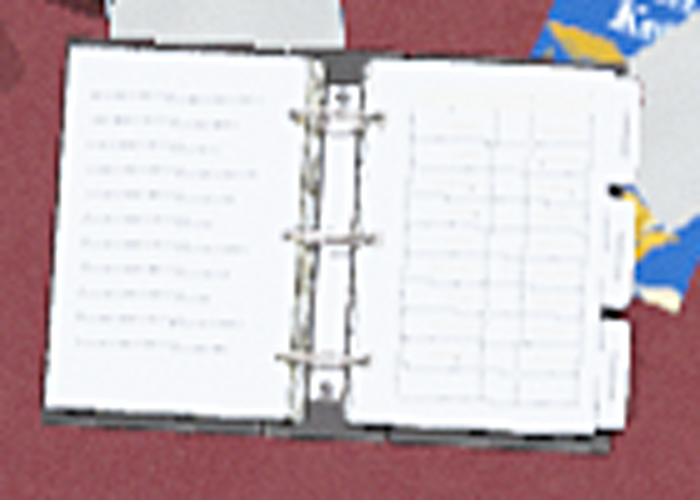

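```bash
cat >> h.py <<'E'
yaw=np.deg2rad(-3.64); O=np.array([538.1,81.2,0]); B=R.from_euler('z',yaw).as_matrix()
def setup(t,sgn):
    t=np.deg2rad(t); a=np.array([0,np.cos(t),-np.sin(t)]); n=np.array([0,np.sin(t),np.cos(t)])
    y=np.array([sgn,0,0.]); M=B@np.column_stack([np.cross(y,a),y,a])
    q=R.from_matrix(M).as_quat()
    return q,(lambda x,yy,z: O+B@(np.array([x,yy,z])-7.5*n))  # upper tip corner in binder frame -> TCP
def arc(x,f,r): f=np.deg2rad(f); return (x,-r*np.cos(f),36+r*np.sin(f))
def plan(x): 
    return [(x,-250,120),(x,-225,20),(x,-164,20),(x,-164,48)]+[arc(x,f,max(152,163-f*.5)) for f in range(10,111,10)]
E
python3 - <<'E'
from h import *
c=arm.calibration('top'); 
def pix(P):
    Rm=np.diag([1,-1,-1])@R.from_quat(c['orientation']).as_matrix().T
    return cv2.projectPoints(np.array(P,float).reshape(-1,3),cv2.Rodrigues(Rm)[0],-Rm@np.array(c['xyz']),np.array(c['mtx']),np.array(c['dist']))[0].reshape(-1,2)
loc=[(70,0,64),(0,0,64),(-70,0,64),(70,-176,39),(0,-176,36),(-70,-176,33),(116,168,3),(-116,168,3)]
print(((pix([O+B@np.array(l) for l in loc])-[195,140])*5).round())
for t in(25,30,35,45):
  for s in(1,-1):
    q,T=setup(t,s)
    for x in(70,0):
      sol=[arm.solve_ik(list(T(*w)),list(q)) for w in plan(x)]
      print(t,s,x,[i for i,v in enumerate(sol) if v is None], None if sol[0] is None else np.round(sol[0],2), None if sol[-1] is None else np.round(sol[-1],2))
E
```

```text
[[328. 107.]
 [321. 229.]
 [314. 353.]
 [637. 128.]
 [631. 249.]
 [625. 370.]
 [ 64.  32.]
 [ 38. 420.]]
25 1 70 [] [-0.87  0.92  1.2   0.73  1.91 -0.9 ] [-0.51  0.66  1.61  0.95  1.61 -0.81]
25 1 0 [] [-0.94  0.85  1.38  0.65  1.87 -1.01] [-0.57  0.57  1.79  0.91  1.58 -0.91]
25 -1 70 [] [-0.87  0.92  1.2   0.73  1.91  2.24] [-0.51  0.66  1.61  0.95  1.61  2.34]
25 -1 0 [] [-0.94  0.85  1.38  0.65  1.87  2.13] [-0.57  0.57  1.79  0.91  1.58  2.24]
30 1 70 [] [-0.86  0.87  1.23  0.68  1.86 -0.89] [-0.49  0.61  1.6   0.91  1.56 -0.76]
30 1 0 [] [-0.93  0.8   1.4   0.62  1.82 -1.  ] [-0.55  0.52  1.78  0.87  1.54 -0.85]
30 -1 70 [] [-0.86  0.87  1.23  0.68  1.86  2.25] [-0.49  0.61  1.6   0.91  1.56  2.39]
30 -1 0 [] [-0.93  0.8   1.4   0.62  1.82  2.14] [-0.55  0.52  1.78  0.87  1.54  2.29]
35 1 70 [] [-0.84  0.83  1.25  0.64  1.8  -0.88] [-0.47  0.57  1.6   0.85  1.52 -0.7 ]
35 1 0 [] [-0.92  0.75  1.42  0.58  1.76 -0.98] [-0.52  0.47  1.77  0.83  1.49 -0.79]
35 -1 70 [] [-0.84  0.83  1.25  0.64  1.8   2.26] [-0.47  0.57  1.6   0.85  1.52  2.44]
35 -1 0 [] [-0.92  0.75  1.42  0.58  1.76  2.16] [-0.52  0.47  1.77  0.83  1.49  2.35]
45 1 70 [] [-0.8   0.74  1.29  0.55  1.68 -0.84] [-0.41  0.5   1.58  0.74  1.44 -0.59]
45 1 0 [] [-0.88  0.65  1.47  0.51  1.64 -0.94] [-0.45  0.39  1.75  0.73  1.41 -0.67]
45 -1 70 [] [-0.8   0.74  1.29  0.55  1.68  2.3 ] [-0.41  0.5   1.58  0.74  1.44  2.55]
45 -1 0 [] [-0.88  0.65  1.47  0.51  1.64  2.2 ] [-0.45  0.39  1.75  0.73  1.41  2.48]
```

```bash
cat >> h.py <<'E'
def approach(x):
    q,T=setup(30,1); w=plan(x)
    arm.move_to(list(T(*w[0])),list(q))
    for p,v in((w[1],150),(w[2],60)): arm.move_linear(list(T(*p)),v)
def turn(x):
    q,T=setup(30,1)
    for p in plan(x)[3:]:
        arm.move_linear(list(T(*p)),90); print(np.round(p),np.round(arm.get_force(),1),round(arm.get_time(),1))
E
python3 - <<'E'
from h import *
arm.gripper_to(0)
p=arm.get_tcp_pos(); arm.move_linear([p[0],p[1],340],250)
approach(70)
print(arm.get_time(),arm.get_tcp_pos(),arm.get_force(),arm.get_finger_gap())
a,_=snap('scene','s1'); b,_=snap('top','t1')
v=np.hstack([cv2.resize(a[130:270,220:400],(400,311)),cv2.resize(b[130:240,250:390],(396,311))])
cv2.imwrite('pics/v1.png',v[:,:,::-1])
E
```

```text
7.0667 [597.40939859 -91.08964349  13.47605597] [-0.11596871  0.39207045 -0.17691041] 0.5406167508145153
```

View pics/v1.png

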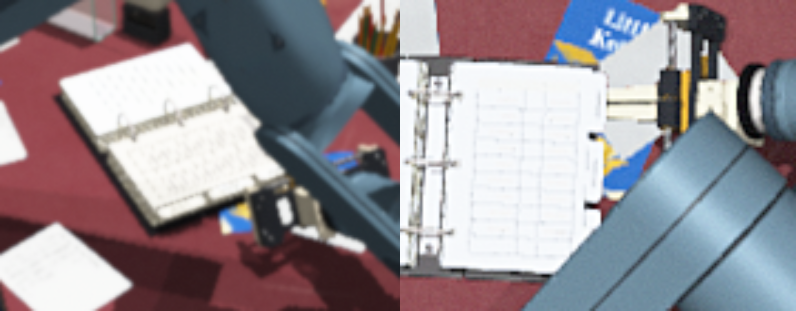

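The closed fingertips are under the leaf 1 tab (right panel, around (605,100)), and the contact force is negligible. I'll lift partway and check how far the forearm is from the leaf.

```bash
python3 - <<'E'
from h import *
q,T=setup(30,1)
for p in plan(70)[3:9]:
    arm.move_linear(list(T(*p)),90); print(np.round(p),np.round(arm.get_force(),1),round(arm.get_time(),1))
a,_=snap('scene','s2'); b,d=snap('top','t2'); W=world('top',d)
L=(W-O)@B
m=(abs(L[...,0])<125)&(L[...,1]>-170)&(L[...,1]<60)&(L[...,2]>210)
print('arm over the leaf region, min top z',L[m][:,2].min() if m.any() else None)
v=np.hstack([cv2.resize(a[110:270,200:400],(400,320)),cv2.resize(b[120:240,240:390],(400,320))])
cv2.imwrite('pics/v2.png',v[:,:,::-1])
E
```

```text
[  70 -164   48] [ 0.7 -0.3 -1.5] 7.6
[  70. -156.   63.] [-0.7  0.5 -0.5] 8.0
[  70. -144.   88.] [ 0.6 -0.3 -0.7] 8.4
[  70. -132.  112.] [ 0.8 -0.7 -0.8] 8.9
[  70. -116.  134.] [ 0.  -0.5 -0.5] 9.3
[ 70. -98. 152.] [ 0.3 -0.7 -0.1] 9.8
arm over the leaf region, min top z 214.3384772116974
```

View pics/v2.png

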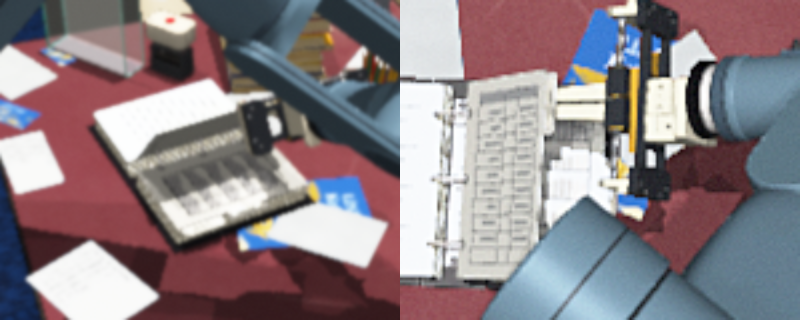

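Only leaf 1 has come up, to about 55°. Leaf 2 still lies flat, and the forearm is well above both. I'll continue the turn.

```bash
python3 - <<'E'
from h import *
q,T=setup(30,1)
for p in plan(70)[9:]:
    arm.move_linear(list(T(*p)),90); print(np.round(p),np.round(arm.get_force(),1),round(arm.get_time(),1))
arm.move_linear(list(T(70,-60,190)),150); arm.move_linear(list(T(70,-250,190)),200)
arm.pause(.5)
a,_=snap('scene','s3'); b,d=snap('top','t3'); W=world('top',d); L=(W-O)@B
for lo,hi in((40,150),(-150,-40)):
    m=(abs(L[...,0])<90)&(L[...,1]>lo)&(L[...,1]<hi)&(L[...,2]<120); print('z median',np.median(L[m][:,2]),m.sum())
print(arm.get_time())
v=np.hstack([cv2.resize(a[110:270,200:400],(400,320)),cv2.resize(b[120:240,200:350],(400,320))])
cv2.imwrite('pics/v3.png',v[:,:,::-1])
E
```

```text
[ 70. -76. 168.] [ 0.7 -0.3 -0.4] 10.3
[ 70. -52. 179.] [0.  0.2 0.8] 10.7
[ 70. -26. 186.] [ 0.6 -1.5  0. ] 11.2
[ 70.  -0. 188.] [-0.2 -1.   0.2] 11.6
[ 70.  26. 186.] [0.7 0.  0.7] 12.1
[ 70.  52. 179.] [ 0.1  0.8 -0.1] 12.5
z median 34.36297392982033 2325
z median 37.36244166584629 2361
15.1
```

View pics/v3.png

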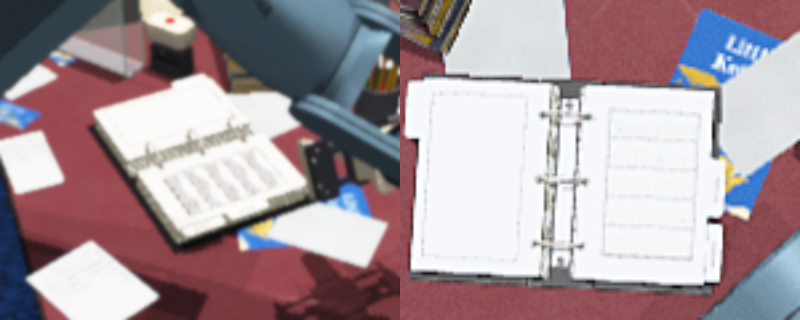

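Leaf 1 lies flat on the left, with its tab at (412,108). Leaf 2's tab shows on the right at (718,188), and the binder hasn't moved. Next is leaf 2.

```bash
python3 - <<'E'
from h import *
approach(0); print(arm.get_force(),arm.get_time())
turn(0)
q,T=setup(30,1)
arm.move_linear(list(T(0,-60,190)),150); arm.move_linear(list(T(0,-250,190)),200)
arm.pause(1.5)
a,_=snap('scene','s4'); b,d=snap('top','t4'); W=world('top',d); L=(W-O)@B
for lo,hi in((40,90),(110,150),(-150,-110),(-90,-40)):
    m=(abs(L[...,0])<90)&(L[...,1]>lo)&(L[...,1]<hi)&(L[...,2]<120); print('z median',np.median(L[m][:,2]),m.sum())
print(arm.get_time())
v=np.hstack([cv2.resize(a[110:270,200:400],(400,320)),cv2.resize(b[120:240,200:350],(400,320))])
cv2.imwrite('pics/v4.png',v[:,:,::-1])
E
```

```text
[-0.07723109 -0.52850235 -0.10658527] 17.5833
[   0 -164   48] [ 0.3 -0.9 -0.3] 18.0
[   0. -156.   63.] [-0.1  0.2 -1.2] 18.4
[   0. -144.   88.] [-1.3 -0.1 -0.7] 18.8
[   0. -132.  112.] [-0.2 -1.2  0.9] 19.3
[   0. -116.  134.] [-0.2 -0.2  0.2] 19.7
[  0. -98. 152.] [ 0.6 -0.3 -0.1] 20.2
[  0. -76. 168.] [ 0.6 -0.6 -0.2] 20.6
[  0. -52. 179.] [-0.6 -0.5  0.5] 21.1
[  0. -26. 186.] [-0.8  0.6  0.2] 21.5
[  0.  -0. 188.] [-0.2  0.   0.8] 21.9
[  0.  26. 186.] [ 1.2 -0.1 -0.9] 22.4
[  0.  52. 179.] [-1.3  0.8 -0.1] 22.8
z median 37.31366252787973 1058
z median 37.31508915653376 842
z median 34.26167377745708 858
z median 34.10727333033071 1070
26.4167
```

View pics/v4.png

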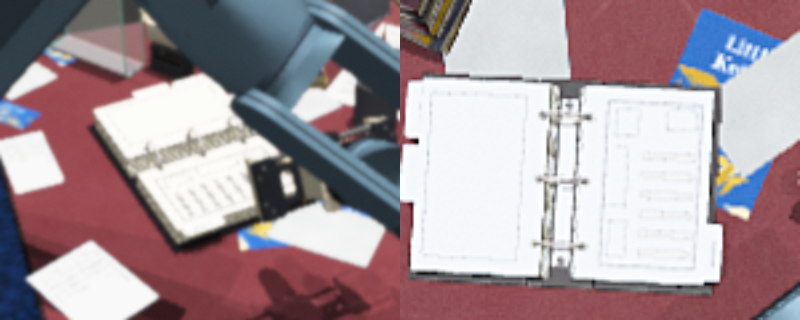

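Both turned leaves lie flat on the left, with tabs at (412,108) and (408,170). Leaf 3 lies flat on the right, with its tab at (715,250), and the robot is clear.

```bash
python3 -c "
from rig import arm
print(arm.finish_job())"
```

```text
the job is handed in; nothing more can be done
None
```

I turned leaves 1 and 2 onto the left half and handed the job in at about 26 s; the final pictures show leaf 3 still flat on the right and the binder in place, but no verdict came back.

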